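# Clip the damp box shut

## Task

The unfired pinch pot has been put away in the damp box and the lid laid on: fasten it by folding down the four hinged lid clips and pressing each one by its thumb ledge, down and in, until it snaps under its catch on the tub and stays shut. Work across the corners so that the gasket beds down evenly: snap one clip, then the one at the opposite corner while the other two still stand open, and then those two. The box stands loose, so press by feel without shoving it more than a centimetre, and leave the skull and the two pots beside it alone.

Things in the scene. Friction and masses are not known exactly. Their poses are not given: they have to be found in the camera images.
- damp_box: frosted plastic tub with white lid, 182 mm long, 122 wide, 99 high, about 2 kg, loose: slides if pushed level with over 7 to 13 N. Origin: middle of its underside; x along its length, away from the robot (turned up to 20 degrees), y left, z up. Lid edge z = 87 to 95, y = +-60.5 mm. The lid floats on a springy gasket (about 11 N per mm at a corner), a little high, low or askew, gives slowly and rocks
- clip_near_left (a joint): angle (rad) of the lid clip at the left side's near corner: 0 shut (hangs along the tub's side), 1.57 sticks out level, at most 2. All four are alike: grey plates 56 mm wide (along the box), 43 long, 3.4 thick, hinged to the lid's edge at z = 91 mm along the box's x; this hinge's middle: x = -51, y = +63.5 mm in the box frame. Shut, the plate's outer face is 9 mm further out than the hinge
- clip_far_left (a joint): angle of the clip at the left side's far corner, hinge at x = +51, y = +63.5 mm. A hook inside each clip, 24 mm below its hinge, meets the fixed catch on the tub at about 0.35 rad, rides over it while drawing its lid corner 2 to 4 mm down, passes it at about 0.2 rad and pulls in beneath it; then the clip lies at or near its stop, 0 to 0.1, and holds
- clip_near_right (a joint): angle of the clip at the right side's near corner, hinge at x = -51, y = -63.5 mm. Pressed only level inward, a clip needs 10 to 17 N (the second, opposite one most: its lid corner has risen), which shoves the box away; pressed down on its ledge with about 10 N as well, which draws the lid corner down and holds the box, it needs 4 to 9 N level. The force falls off at the snap, then rises at the stop
- clip_far_right (a joint): angle of the clip at the right side's far corner, hinge at x = +51, y = -63.5 mm. An open clip stays where it is left (stiff hinge, about 1 N at its end); one let go before it has snapped springs back out to 0.7 to 0.9 rad
- clip_near_left_ledge (a point): moves with the clip: middle of the upper face of the thumb ledge that sticks out 8 mm along the lower end of clip_near_left, over its whole width; 40 mm from the hinge axis along the plate and 13 mm outward. Shut, it is at z = 51 mm, 76.5 mm from the box's middle line; with the clip sticking out level, the ledge stands up at its outer end
- clip_far_left_ledge (a point): the same point on the ledge of clip_far_left
- clip_near_right_ledge (a point): the same point on the ledge of clip_near_right
- clip_far_right_ledge (a point): the same point on the ledge of clip_far_right
- clay_skull: small hand-modelled skull of unfired clay, 83x56x59 mm, loose, beyond the far end of the box; origin in the middle of its underside
- water_pot: speckled glazed pot, 68 mm across, 63 mm high, loose, standing near the left or the right of the box; origin in the middle of its underside
- slip_pot: squat pale pot, 67 mm across, 34 mm high, loose, on the other side of the box from the water pot; origin in the middle of its underside
- desk_lamp: black gooseneck desk lamp, fixed, 337 mm high, on the table to the left of the box, between it and where the arm starts; origin in the middle of its bounding box on the table, 217 mm along x, 166 along y: pass above it

How it is judged:
By the outcome, as a careful person would: the job done as asked, in the order asked, and still so for the second after the job is handed in, with the robot touching nothing.
It also fails if it takes over 69 s, if anything falls off the work surface, if the arm or the gripper's body presses on something with over 40 N, if the wrist force passes 120 N, or if a joint passes its speed limit or range.

## Robot

A 6-joint arm with a two-finger parallel gripper is mounted at the origin on a cart in front of the work surface, level with it; the furniture and walls round the work are solid. World frame = base frame: x ahead of the robot, y to its left, z up, the work surface at z = 0. Lengths are in m, angles in rad, forces in N, time in s.
With the tool pointing down it reaches from about 0.35 to 0.775 m from the base axis. Payload 5.5 kg.
Tool frame: the origin (TCP) lies between the finger pads; the fingertips stand 8 mm ahead of it and the grasp point (between the pads) lies 11 mm behind it; z points along the fingers, y is the line along which they close (so a half turn about z gives the same grasp; the last joint's range is limited). The gripper opens to 85 mm and grips with 20 to 120 N. Pads are 22 mm wide; open, the fingers measure 114 mm over their backs; the gripper's body (76 mm by 85 mm) begins 54 mm behind the grasp point. The pads swing forward as they close: fully open they stand 13 mm farther back than shut.
Start: joints at [-1.353, 0.313, 0.046, 1.304, 0, 1.431], TCP at [0.201, -0.539, 0.239] pointing down, gripper open.
Joint ranges: [-2.76, 2.76], [-0.86, 1.69], [-1.03, 1.26], [-2.2, 2.34], [-1.47, 1.5], [-3.14, 3.14]. Speed limits (rad/s): [2.57, 2.57, 3.14, 3.14, 3.14, 3.14].

## Interface

Orientations are given as a unit quaternion [w, x, y, z].
In Python, from workcell import status, vision, job gives the robot as it stands. The module is installed in compiled form; this text tells all that it offers.
- The arm moves only by the tool apply_moves, never from a script. Its argument "moves" is one flat list of numbers, 6 for each row, row after row: the shift along the world's x, y, z in units of 25 mm (1.0 is 25 mm), then the turn, a rotation vector about the world's x, y, z in rad. In form: [x, y, z, rx, ry, rz, x, y, z, rx, ry, rz, ...]. A call has 1 to 20 rows; each row is the pose to reach, as a shift and turn from the pose commanded when the call began; what a row does not reach only later rows make up. A row lasts 1/12 s, in which the tool goes at most 41.7 mm and 7.16 degrees, less where a joint would pass 70% of its speed; a pose out of reach is approached as far as the arm can. A call with a gripper value outside its range is refused whole. "claw" is the opening in per cent of the stroke, from 0 (shut) to 100 (fully open), set as the call begins (left out, the last holds). The fingers move at their own pace and stop on an object; "newtons" is the grip in N (left out, the last holds). Time passes only in rows, so rows that repeat a pose let the fingers close. It gives the time, the measured TCP pose, the force, the opening and the grip force at its end, in the units of the state.
- status.get_state(): the state, without advancing time (a new reading comes with each control period).
- vision.read_camera(name): name is "scene" or "top"; returns a dict with "image" (384x512x3 uint8, blue, green, red), "camera_matrix" (3x3 intrinsics, pixels), "camera_from_world" (4x4, takes a point from world to camera coordinates). Camera axes: x right, y down, z forward; pixel columns grow to the right and rows downward; lengths in m; the calibration is good to about 2 mm. A picture is of the moment at which its call begins. There is no depth.
- job.hand_in(): hands the job in; it is judged then, once.
The state is a dict: "clock": time; "joint_pos": joint angles; "qvel": joint speeds; "tau": joint torques, N m; "tcp_pos": TCP position; "orientation": TCP orientation; "wrist_force": force on the tool from outside, world axes, zero at the start; "ft_torque": the same for the moment, N m; "finger_gap": finger opening in m; "grip_force": force on a finger pad.
Only numpy, scipy, OpenCV 4.12 (cv2) and the standard library are available. Lean on these libraries where they do the work, as an engineer would, in place of code of your own. Each camera call takes 0.05 s, during which the arm holds its last target. There are 200 camera calls.

## Working session

There is one attempt and no reset: what is moved stays moved. The work goes in short steps, Python scripts to look and compute and a tool call to move; the robot and the scene stay as the last step left them, time stands still between calls to the robot, and variables do not carry over. Pictures are saved under pics/ and viewed, at most 10 in all, crops included, and the job is handed in when it is done.

Besides the shell and the picture viewer there is one more tool, called after ">>>" by a JSON object that holds its "fn" and its "kwargs". apply_moves: Moves the arm, as the interface text tells. Its arguments: {"type":"object","properties":{"moves":{"type":"array","items":{"type":"number"}},"claw":{"type":"number"},"newtons":{"type":"number"}},"required":["moves"]}

```bash
mkdir -p pics
python3 - <<'E'
from workcell import status, vision
import cv2,numpy as np
s=status.get_state();print(s)
for n in("scene","top"):
    c=vision.read_camera(n);cv2.imwrite(f"pics/{n}0.png",cv2.resize(c["image"],(800,600),interpolation=cv2.INTER_CUBIC));np.savez(n+"0.npz",**c)
    print(n,c["camera_matrix"].round(1).tolist(),c["camera_from_world"].round(3).tolist())
E
```

```text
{'clock': 0.0, 'joint_pos': array([-1.35261631e+00,  3.14018568e-01,  4.49655409e-02,  1.30359935e+00,
       -2.84654005e-06,  1.43116568e+00]), 'qvel': array([ 0.00020876, -0.00144288, -0.00186266,  0.00075035,  0.00140065,
        0.00068741]), 'tau': array([-4.09702898e-04, -4.80630577e+01,  2.98532867e+01,  1.94398232e-02,
       -1.63100608e-04,  4.94514680e-06]), 'tcp_pos': array([ 0.20124281, -0.53809698,  0.23839303]), 'orientation': array([-9.27251656e-04,  9.84038657e-01,  1.77952408e-01, -3.78606223e-05]), 'wrist_force': array([-0.26167422,  0.15479477, -0.10585718]), 'ft_torque': array([-0.03200791,  0.04875912,  0.03650234]), 'grip_force': 0.0, 'finger_gap': 0.08564073180176013}
scene [[499.6, 0.0, 251.1], [0.0, 499.6, 183.7], [0.0, 0.0, 1.0]] [[0.309, 0.951, -0.022, -0.12], [0.366, -0.14, -0.92, -0.144], [-0.878, 0.277, -0.392, 1.903], [0.0, 0.0, 0.0, 1.0]]
top [[411.4, 0.0, 249.3], [0.0, 411.4, 190.8], [0.0, 0.0, 1.0]] [[-0.004, -1.0, 0.011, -0.062], [-0.994, 0.003, -0.109, 0.621], [0.109, -0.011, -0.994, 1.104], [0.0, 0.0, 0.0, 1.0]]
```

View pics/scene0.png

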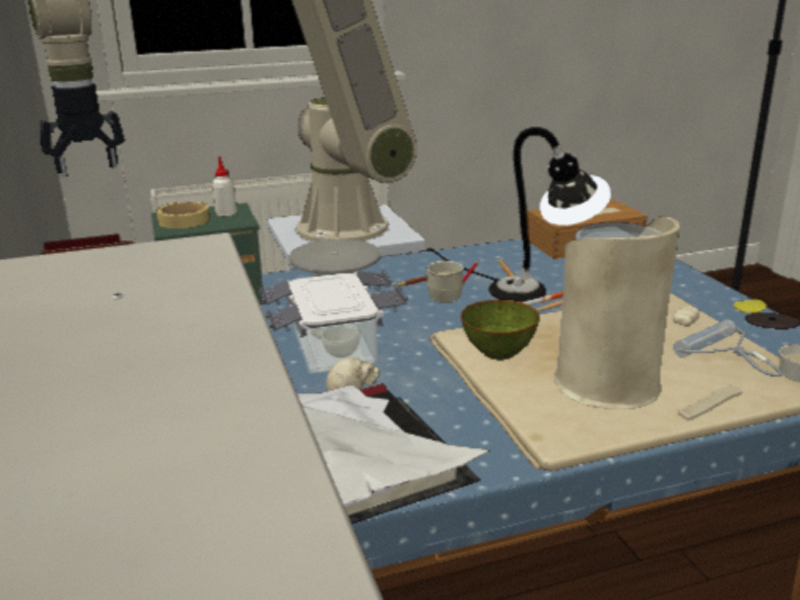

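View pics/top0.png

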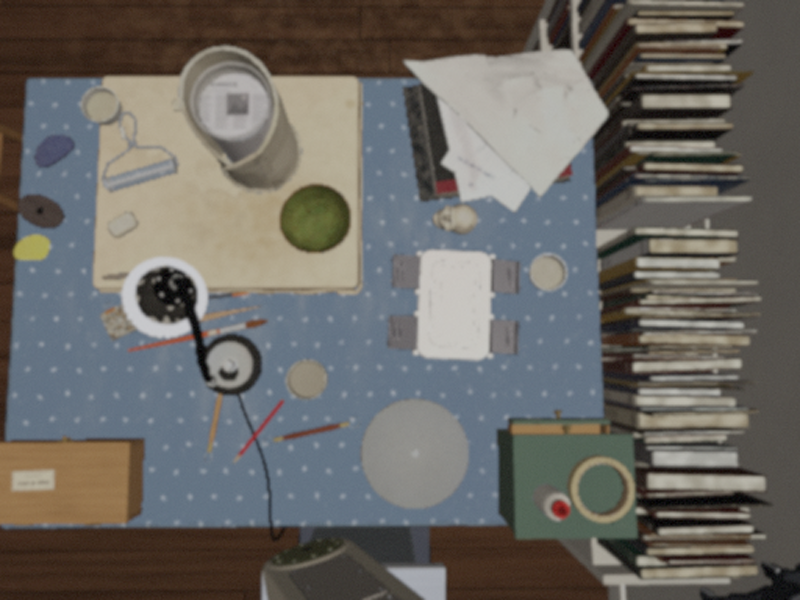

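Run:
```python
import cv2,numpy as np
a=np.load("top0.npz")["image"][145:245,235:375];b=np.load("scene0.npz")["image"][160:255,160:270]
a=cv2.resize(a,(784,560),interpolation=cv2.INTER_CUBIC);b=cv2.resize(b,(690,596),interpolation=cv2.INTER_CUBIC)
cv2.imwrite("pics/tc.png",a);cv2.imwrite("pics/sc.png",b)
```

```text
(no output)
```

View pics/tc.png

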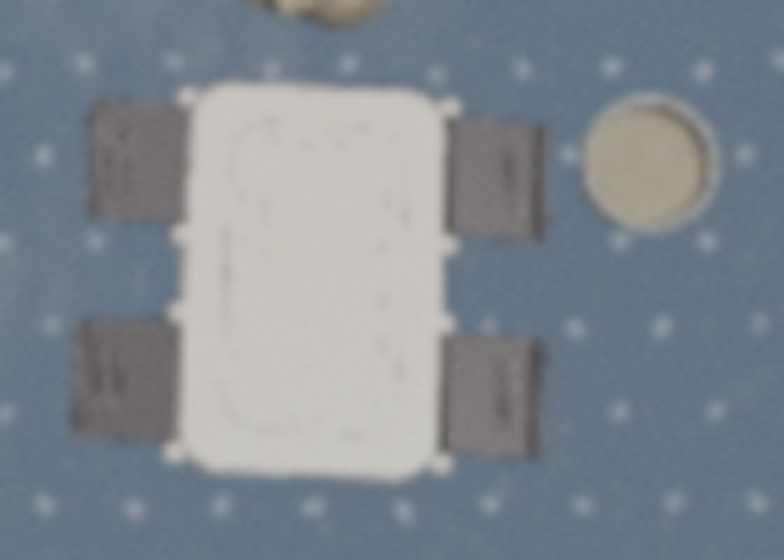

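View pics/sc.png

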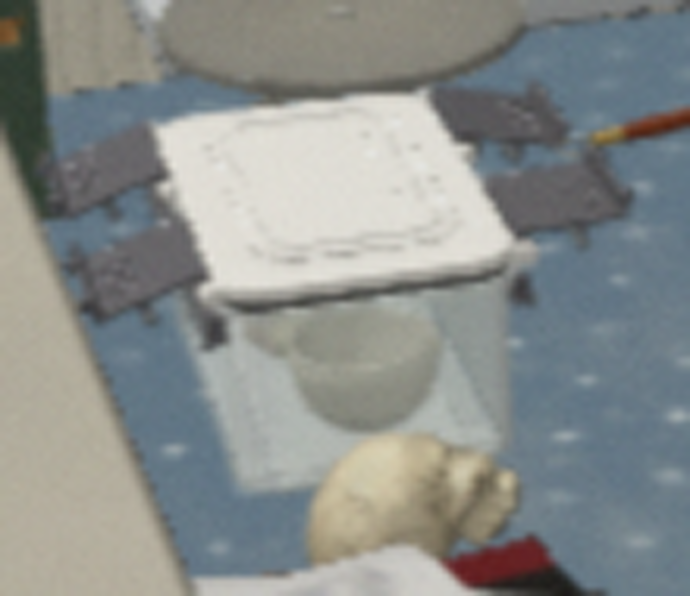

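```bash
cat > h.py <<'E'
import numpy as np
from scipy.optimize import least_squares
def proj(c,P):
    M=c["camera_from_world"];q=np.c_[P,np.ones(len(P))]@M.T[:,:3];uv=q@c["camera_matrix"].T
    return uv[:,:2]/uv[:,2:]
def ray(c,uv,z):
    M=c["camera_from_world"];R,t=M[:3,:3],M[:3,3];o=-R.T@t
    d=R.T@np.linalg.solve(c["camera_matrix"],[*uv,1]);return o+d*(z-o[2])/d[2]
E
python3 - <<'E'
from h import *
t=np.load("top0.npz");s=np.load("scene0.npz")
f=lambda u,v:((u+.5)/5.6-.5+235,(v+.5)/5.6-.5+145)
L=[f(*p) for p in[(188,97),(180,233),(177,312),(173,452)]];R=[f(*p) for p in[(450,107),(449,244),(446,321),(440,463)]]
uv=np.array(L+R)
def box(p,a):
    x,y,th=p[:3];A=np.array([a,np.ones(4)*.0635]).T;B=A*[1,-1];Q=np.r_[A,B]
    c,n=np.cos(th),np.sin(th);return np.c_[x+c*Q[:,0]-n*Q[:,1],y+n*Q[:,0]+c*Q[:,1],np.full(8,.092)]
fun=lambda p:(proj(t,box(p,np.array([p[3],p[4],-p[4],-p[3]])))-uv).ravel()
r=least_squares(fun,[.5,-.1,0,.083,.019]);p=r.x;print(p.round(4),np.abs(r.fun).max())
# scene check using lid corners (scene crop scale 6.27, off 160,160)
g=lambda u,v:(u/6.27+160,v/6.27+160)
for q in[(155,122),(430,92),(515,250),(205,292)]:print("scene lid corner",ray(s,g(*q),.097).round(3))
c,n=np.cos(p[2]),np.sin(p[2])
for k,(hx,hy) in dict(NL=(-.051,.0635),FL=(.051,.0635),NR=(-.051,-.0635),FR=(.051,-.0635)).items():
    print(k,"hinge",p[0]+c*hx-n*hy,p[1]+n*hx+c*hy)
for nme,q,z in[("NLend",(77,380),.1),("FLend",(93,160),.1),("NRend",(541,400),.1),("FRend",(545,180),.1),("potR",(650,163),.034)]:
    w=ray(t,f(*q),z)-[p[0],p[1],0];print(nme,"box",c*w[0]+n*w[1],-n*w[0]+c*w[1])
h=lambda u,v:(u*.64,v*.64)
for nme,q,z in[("potL",(306,379),.063),("lampbase",(228,362),0),("shelf",(600,250),0),("shelf.1",(600,250),.1),("cab",(500,430),.15)]:print(nme,ray(t,h(*q),z).round(3))
E
```

```text
[ 0.6052 -0.1716 -0.0453  0.0839  0.0184] 0.6550006367136803
scene lid corner [ 0.519 -0.229  0.097]
scene lid corner [ 0.528 -0.108  0.097]
scene lid corner [ 0.699 -0.122  0.097]
scene lid corner [ 0.693 -0.243  0.097]
NL hinge 0.5571085626607585 -0.10590333261178823
FL hinge 0.6590039666244266 -0.11052141133360403
NR hinge 0.5513586018992819 -0.23277310029204168
FR hinge 0.65325400586295 -0.23739117901385748
NLend box -0.05304273623939011 0.10866083130901007
FLend box 0.050138381862434626 0.1054852327129111
NRend box -0.05323507110347317 -0.10661584202304496
FRend box 0.049831316091218984 -0.10645772486868074
potR box 0.07080216288571053 -0.17238838739593773
potL [0.48  0.079 0.063]
lampbase [0.51  0.227 0.   ]
shelf [ 0.713 -0.454  0.   ]
shelf.1 [ 0.694 -0.419  0.1  ]
cab [ 0.401 -0.234  0.15 ]
```

>>> {"fn": "apply_moves", "kwargs": {"moves": [0, 0, 6.5, 0, 0, 0, 0, 0, 6.5, 0, 0, 0, 0, 0, 6.5, 0, 0, 0, 0, 0, 6.5, 0, 0, 0, 0, 0, 6.5, 0, 0, 0, 14, 11.2, 6.5, 0, 0, 1.158, 14, 11.2, 6.5, 0, 0, 1.158, 14, 11.2, 6.5, 0, 0, 1.158, 14, 11.2, 6.5, 0, 0, 1.158, 14, 11.2, 6.5, 0, 0, 1.158, 14, 11.2, 6.5, 0, 0, 1.158, 14, 11.2, 6.5, 0, 0, 1.158, 14, 11.2, 6.5, 0, 0, 1.158, 14, 11.2, 6.5, 0, 0, 1.158, 14, 11.2, 6.5, 0, 0, 1.158, 14, 11.2, 6.5, 0, 0, 1.158, 14, 11.2, 6.5, 0, 0, 1.158, 14, 11.2, 6.5, 0, 0, 1.158, 14, 11.2, 6.5, 0, 0, 1.158, 14, 11.2, 6.5, 0, 0, 1.158], "claw": 0}}

```text
clock: 1.77
tcp_pos: [0.5506, -0.2594, 0.4017]
orientation: [-0.0, 0.727, 0.687, -0.0]
wrist_force: [-0.0, 0.6, 0.5]
finger_gap: -0.0002
grip_force: 0.0
```

>>> {"fn": "apply_moves", "kwargs": {"moves": [0, 0, -5, 0, 0, 0, 0, 0, -5, 0, 0, 0, 0, 0, -5, 0, 0, 0, 0, 0, -8, 0, 0, 0, 0, 0, -8, 0, 0, 0, 0, 0, -10, 0, 0, 0, 0, 0, -11, 0, 0, 0, 0, 0, -11, 0, 0, 0, 0, 0, -11, 0, 0, 0]}}

```text
clock: 2.52
tcp_pos: [0.5491, -0.2589, 0.1258]
orientation: [-0.002, 0.727, 0.687, -0.001]
wrist_force: [-0.2, -0.2, 0.3]
finger_gap: -0.0
grip_force: 0.0
```

```bash
cat > look.py <<'E'
import sys,cv2,numpy as np
from workcell import status,vision
n=sys.argv[1];t=vision.read_camera("top")["image"][145:245,235:375];s=vision.read_camera("scene")["image"][160:230,160:270]
a=cv2.resize(t,(420,300),interpolation=cv2.INTER_CUBIC);b=cv2.resize(s,(471,300),interpolation=cv2.INTER_CUBIC)
o=np.zeros((600,471,3),np.uint8);o[:300,:420]=a;o[300:]=b;cv2.imwrite(f"pics/{n}.png",o)
E
python3 look.py a1
```

```text
(no output)
```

View pics/a1.png

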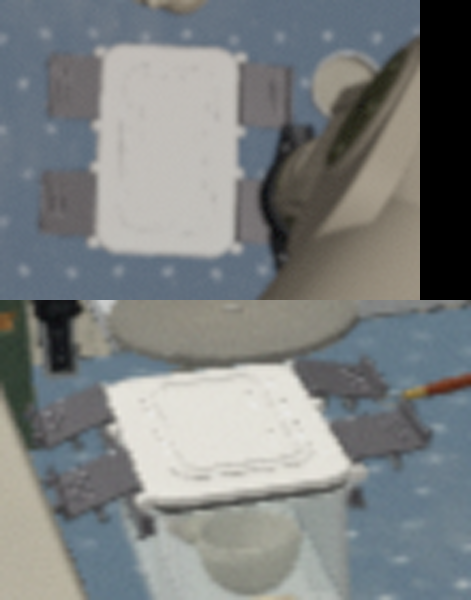

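>>> {"fn": "apply_moves", "kwargs": {"moves": [0, 0, -0.4, 0, 0, 0, 0, 0, -0.76, 0, 0, 0, -0.01, -0.18, -1.0, 0, 0, 0, -0.02, -0.42, -1.24, 0, 0, 0, -0.03, -0.5, -1.4, 0, 0, 0, -0.03, -0.53, -1.55, 0, 0, 0, -0.03, -0.54, -1.68, 0, 0, 0, -0.03, -0.54, -1.68, 0, 0, 0]}}

```text
clock: 3.28
tcp_pos: [0.5503, -0.2721, 0.084]
orientation: [-0.001, 0.726, 0.687, -0.0]
wrist_force: [-0.5, -0.6, 0.4]
finger_gap: -0.0001
grip_force: 0.2
```

>>> {"fn": "apply_moves", "kwargs": {"moves": [0, 0.04, -0.16, 0, 0, 0, 0, 0.08, -0.32, 0, 0, 0, 0, 0.13, -0.42, 0, 0, 0, 0, 0.18, -0.5, 0, 0, 0, 0, 0.18, -0.5, 0, 0, 0]}}

```text
clock: 3.7
tcp_pos: [0.5505, -0.2673, 0.0719]
orientation: [-0.0, 0.726, 0.687, -0.0]
wrist_force: [0.6, -1.0, -0.3]
finger_gap: 0.0002
grip_force: 0.4
```

>>> {"fn": "apply_moves", "kwargs": {"moves": [0, 0.04, -0.06, 0, 0, 0, 0, 0.08, -0.12, 0, 0, 0, 0, 0.08, -0.12, 0, 0, 0, 0, 0.08, -0.12, 0, 0, 0]}}

```text
clock: 4.03
tcp_pos: [0.5507, -0.2656, 0.0694]
orientation: [0.0, 0.726, 0.687, 0.0]
wrist_force: [0.4, -1.0, 1.7]
finger_gap: 0.0002
grip_force: 0.4
```

```bash
python3 look.py a2
```

```text
(no output)
```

View pics/a2.png

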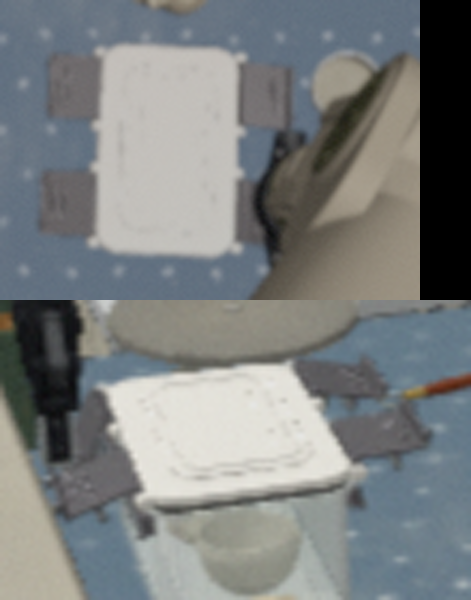

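>>> {"fn": "apply_moves", "kwargs": {"moves": [0, 0.03, -0.03, 0, 0, 0, 0, 0.05, -0.06, 0, 0, 0, 0, 0.05, -0.06, 0, 0, 0, 0, 0.05, -0.06, 0, 0, 0]}}

```text
clock: 4.47
tcp_pos: [0.5507, -0.2644, 0.0678]
orientation: [0.0, 0.726, 0.687, 0.0]
wrist_force: [0.2, -1.1, 1.6]
finger_gap: -0.0001
grip_force: 0.6
```

>>> {"fn": "apply_moves", "kwargs": {"moves": [0, 0.03, -0.03, 0, 0, 0, 0, 0.05, -0.06, 0, 0, 0, 0, 0.05, -0.06, 0, 0, 0, 0, 0.05, -0.06, 0, 0, 0]}}

```text
clock: 4.8
tcp_pos: [0.551, -0.2638, 0.0667]
orientation: [0.001, 0.726, 0.687, -0.0]
wrist_force: [0.5, -2.5, 3.2]
finger_gap: -0.0001
grip_force: 2.1
```

>>> {"fn": "apply_moves", "kwargs": {"moves": [0, 0.02, -0.04, 0, 0, 0, 0, 0.04, -0.08, 0, 0, 0, 0, 0.04, -0.08, 0, 0, 0, 0, 0.04, -0.08, 0, 0, 0]}}

```text
clock: 5.13
tcp_pos: [0.5511, -0.2625, 0.0646]
orientation: [0.001, 0.726, 0.687, 0.0]
wrist_force: [1.2, -3.4, 3.8]
finger_gap: -0.0001
grip_force: 2.6
```

>>> {"fn": "apply_moves", "kwargs": {"moves": [0, 0.02, -0.04, 0, 0, 0, 0, 0.04, -0.06, 0, 0, 0, 0, 0.04, -0.06, 0, 0, 0, 0, 0.04, -0.06, 0, 0, 0]}}

```text
clock: 5.47
tcp_pos: [0.5508, -0.2611, 0.0628]
orientation: [0.0, 0.726, 0.687, 0.0]
wrist_force: [1.4, -4.4, 3.1]
finger_gap: -0.0002
grip_force: 2.2
```

>>> {"fn": "apply_moves", "kwargs": {"moves": [0, 0, -0.05, 0, 0, 0, 0, 0, -0.1, 0, 0, 0, 0, 0, -0.1, 0, 0, 0, 0, 0, -0.1, 0, 0, 0]}}

```text
clock: 5.8
tcp_pos: [0.5504, -0.2599, 0.0599]
orientation: [-0.001, 0.726, 0.688, 0.001]
wrist_force: [1.2, -0.3, 4.4]
finger_gap: -0.0004
grip_force: 2.2
```

>>> {"fn": "apply_moves", "kwargs": {"moves": [0, 0.01, -0.04, 0, 0, 0, 0, 0.02, -0.08, 0, 0, 0, 0, 0.02, -0.08, 0, 0, 0, 0, 0.02, -0.08, 0, 0, 0]}}

```text
clock: 6.13
tcp_pos: [0.5507, -0.2588, 0.0586]
orientation: [-0.001, 0.726, 0.688, 0.001]
wrist_force: [1.8, 3.4, 8.0]
finger_gap: -0.0001
grip_force: 4.3
```

>>> {"fn": "apply_moves", "kwargs": {"moves": [0, 0.04, 0, 0, 0, 0, 0, 0.08, 0, 0, 0, 0, 0, 0.12, 0, 0, 0, 0, 0, 0.12, 0, 0, 0, 0]}}

```text
clock: 6.47
tcp_pos: [0.5503, -0.2563, 0.058]
orientation: [-0.001, 0.726, 0.688, 0.0]
wrist_force: [0.6, 3.1, 4.2]
finger_gap: -0.0002
grip_force: 2.5
```

>>> {"fn": "apply_moves", "kwargs": {"moves": [0, 0.04, 0, 0, 0, 0, 0, 0.08, 0, 0, 0, 0, 0, 0.08, 0, 0, 0, 0, 0, 0.08, 0, 0, 0, 0]}}

```text
clock: 6.8
tcp_pos: [0.5502, -0.2554, 0.058]
orientation: [-0.0, 0.726, 0.687, -0.0]
wrist_force: [-0.4, 0.9, 3.5]
finger_gap: -0.0001
grip_force: 1.5
```

>>> {"fn": "apply_moves", "kwargs": {"moves": [0, 0.04, -0.02, 0, 0, 0, 0, 0.08, -0.02, 0, 0, 0, 0, 0.08, -0.02, 0, 0, 0, 0, 0.08, -0.02, 0, 0, 0]}}

```text
clock: 7.13
tcp_pos: [0.5503, -0.255, 0.058]
orientation: [0.001, 0.727, 0.687, -0.001]
wrist_force: [-1.7, -4.9, 4.7]
finger_gap: -0.0001
grip_force: 2.1
```

>>> {"fn": "apply_moves", "kwargs": {"moves": [0, 0.04, -0.02, 0, 0, 0, 0, 0.06, -0.04, 0, 0, 0, 0, 0.06, -0.04, 0, 0, 0, 0, 0.06, -0.04, 0, 0, 0]}}

```text
clock: 7.47
tcp_pos: [0.5504, -0.2549, 0.0578]
orientation: [0.002, 0.727, 0.687, -0.002]
wrist_force: [-4.2, -7.3, 7.0]
finger_gap: 0.0002
grip_force: 2.9
```

>>> {"fn": "apply_moves", "kwargs": {"moves": [0, -0.1, 0.05, 0, 0, 0, 0, -0.4, 0.4, 0, 0, 0, 0, -0.4, 2, 0, 0, 0, 0, -0.4, 3.5, 0, 0, 0, 0, 0, 5, 0, 0, 0, 0, 0, 5, 0, 0, 0]}}

```text
clock: 7.97
tcp_pos: [0.5536, -0.253, 0.19]
orientation: [0.005, 0.726, 0.688, 0.002]
wrist_force: [0.1, 0.2, 0.8]
finger_gap: 0.0001
grip_force: 0.0
```

```bash
python3 look.py a3
```

```text
(no output)
```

View pics/a3.png

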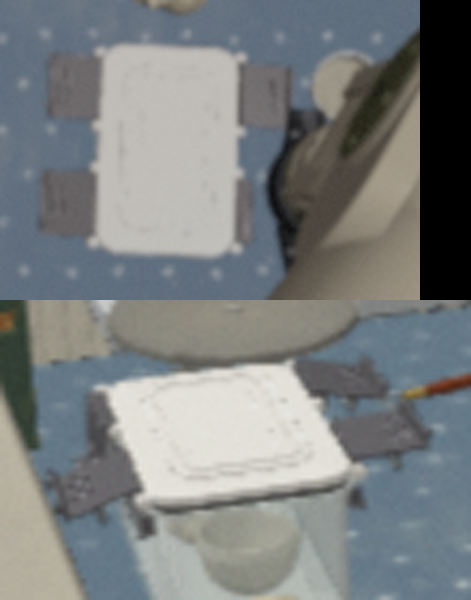

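>>> {"fn": "apply_moves", "kwargs": {"moves": [0, 0, 1, 0, 0, 0, 1.5, 2.5, 1, 0, 0, 0, 3, 5, 1, 0, 0, 0, 4.35, 6.7, 1, 0, 0, 0, 4.35, 6.7, 1, 0, 0, 0, 4.35, 6.7, 1, 0, 0, 0, 4.35, 6.7, 0, 0, 0, 0, 4.35, 6.7, -1, 0, 0, 0, 4.35, 6.7, -2.2, 0, 0, 0, 4.35, 6.7, -2.2, 0, 0, 0, 4.35, 6.7, -2.2, 0, 0, 0]}}

```text
clock: 8.98
tcp_pos: [0.6567, -0.084, 0.1233]
orientation: [-0.003, 0.726, 0.687, -0.002]
wrist_force: [0.2, 0.0, 1.1]
finger_gap: 0.0001
grip_force: 0.0
```

>>> {"fn": "apply_moves", "kwargs": {"moves": [0.15, 0, -0.3, 0, 0, 0, 0.15, 0, -0.64, 0, 0, 0, 0.15, 0.16, -0.88, 0, 0, 0, 0.15, 0.4, -1.12, 0, 0, 0, 0.15, 0.46, -1.28, 0, 0, 0, 0.15, 0.48, -1.42, 0, 0, 0, 0.15, 0.48, -1.56, 0, 0, 0, 0.15, 0.44, -1.72, 0, 0, 0, 0.15, 0.4, -1.88, 0, 0, 0, 0.15, 0.34, -1.98, 0, 0, 0, 0.15, 0.28, -2.08, 0, 0, 0, 0.15, 0.28, -2.08, 0, 0, 0]}}

```text
clock: 9.98
tcp_pos: [0.663, -0.0778, 0.0742]
orientation: [-0.0, 0.726, 0.687, 0.0]
wrist_force: [-0.3, -0.1, 0.2]
finger_gap: 0.0001
grip_force: 0.2
```

>>> {"fn": "apply_moves", "kwargs": {"moves": [0, -0.04, -0.06, 0, 0, 0, 0, -0.08, -0.12, 0, 0, 0, 0, -0.08, -0.12, 0, 0, 0, 0, -0.08, -0.12, 0, 0, 0]}}

```text
clock: 10.32
tcp_pos: [0.6631, -0.0797, 0.0718]
orientation: [0.0, 0.726, 0.687, -0.0]
wrist_force: [-0.1, 0.7, 1.0]
finger_gap: 0.0004
grip_force: 0.2
```

>>> {"fn": "apply_moves", "kwargs": {"moves": [0, -0.04, -0.06, 0, 0, 0, 0, -0.08, -0.12, 0, 0, 0, 0, -0.08, -0.12, 0, 0, 0, 0, -0.08, -0.12, 0, 0, 0]}}

```text
clock: 10.65
tcp_pos: [0.6631, -0.0814, 0.0688]
orientation: [-0.0, 0.726, 0.687, 0.0]
wrist_force: [-0.3, 2.5, 1.0]
finger_gap: 0.0003
grip_force: 1.2
```

>>> {"fn": "apply_moves", "kwargs": {"moves": [0, -0.02, -0.06, 0, 0, 0, 0, -0.04, -0.1, 0, 0, 0, 0, -0.04, -0.1, 0, 0, 0, 0, -0.04, -0.1, 0, 0, 0]}}

```text
clock: 10.98
tcp_pos: [0.6633, -0.0819, 0.0667]
orientation: [-0.0, 0.726, 0.688, 0.001]
wrist_force: [-0.1, 4.2, 5.7]
finger_gap: -0.0002
grip_force: 3.0
```

>>> {"fn": "apply_moves", "kwargs": {"moves": [0, 0, -0.05, 0, 0, 0, 0, -0.02, -0.1, 0, 0, 0, 0, -0.02, -0.1, 0, 0, 0, 0, -0.02, -0.1, 0, 0, 0]}}

```text
clock: 11.32
tcp_pos: [0.6636, -0.0823, 0.0644]
orientation: [0.0, 0.726, 0.688, 0.001]
wrist_force: [0.4, 5.4, 4.8]
finger_gap: -0.0003
grip_force: 3.4
```

>>> {"fn": "apply_moves", "kwargs": {"moves": [0, 0, -0.05, 0, 0, 0, 0, -0.02, -0.1, 0, 0, 0, 0, -0.02, -0.1, 0, 0, 0, 0, -0.02, -0.1, 0, 0, 0]}}

```text
clock: 11.65
tcp_pos: [0.6638, -0.0831, 0.0621]
orientation: [0.0, 0.726, 0.688, 0.001]
wrist_force: [-0.2, 5.3, 6.2]
finger_gap: 0.0001
grip_force: 3.7
```

>>> {"fn": "apply_moves", "kwargs": {"moves": [0, 0, -0.05, 0, 0, 0, 0, -0.02, -0.1, 0, 0, 0, 0, -0.02, -0.1, 0, 0, 0, 0, -0.02, -0.1, 0, 0, 0]}}

```text
clock: 11.98
tcp_pos: [0.6639, -0.085, 0.0599]
orientation: [0.001, 0.726, 0.687, 0.0]
wrist_force: [-0.4, -0.4, 6.7]
finger_gap: 0.0
grip_force: 3.8
```

>>> {"fn": "apply_moves", "kwargs": {"moves": [0, -0.02, -0.04, 0, 0, 0, 0, -0.04, -0.06, 0, 0, 0, 0, -0.04, -0.06, 0, 0, 0, 0, -0.04, -0.06, 0, 0, 0]}}

```text
clock: 12.32
tcp_pos: [0.664, -0.0869, 0.0586]
orientation: [0.002, 0.727, 0.687, -0.0]
wrist_force: [-0.7, -1.0, 6.8]
finger_gap: -0.0002
grip_force: 3.9
```

>>> {"fn": "apply_moves", "kwargs": {"moves": [0, -0.05, 0, 0, 0, 0, 0, -0.1, 0, 0, 0, 0, 0, -0.1, 0, 0, 0, 0, 0, -0.1, 0, 0, 0, 0]}}

```text
clock: 12.65
tcp_pos: [0.6639, -0.089, 0.0578]
orientation: [0.001, 0.727, 0.687, -0.0]
wrist_force: [0.2, -3.4, 4.4]
finger_gap: 0.0
grip_force: 2.6
```

>>> {"fn": "apply_moves", "kwargs": {"moves": [0, -0.04, -0.02, 0, 0, 0, 0, -0.08, -0.02, 0, 0, 0, 0, -0.08, -0.02, 0, 0, 0, 0, -0.08, -0.02, 0, 0, 0]}}

```text
clock: 12.98
tcp_pos: [0.664, -0.0897, 0.0578]
orientation: [0.001, 0.726, 0.687, 0.001]
wrist_force: [0.9, 0.8, 6.5]
finger_gap: 0.0002
grip_force: 3.6
```

>>> {"fn": "apply_moves", "kwargs": {"moves": [0, -0.04, -0.02, 0, 0, 0, 0, -0.08, -0.02, 0, 0, 0, 0, -0.08, -0.02, 0, 0, 0, 0, -0.08, -0.02, 0, 0, 0]}}

```text
clock: 13.32
tcp_pos: [0.6641, -0.0904, 0.0575]
orientation: [0.0, 0.726, 0.688, 0.001]
wrist_force: [0.0, 5.3, 10.6]
finger_gap: -0.0001
grip_force: 5.0
```

>>> {"fn": "apply_moves", "kwargs": {"moves": [0, -0.04, 0, 0, 0, 0, 0, -0.06, 0, 0, 0, 0, 0, -0.06, 0, 0, 0, 0, 0, -0.06, 0, 0, 0, 0]}}

```text
clock: 13.65
tcp_pos: [0.6644, -0.0908, 0.0576]
orientation: [-0.0, 0.726, 0.688, 0.002]
wrist_force: [1.5, 7.0, 8.1]
finger_gap: -0.0
grip_force: 4.4
```

>>> {"fn": "apply_moves", "kwargs": {"moves": [0, 0.1, 0.05, 0, 0, 0, 0, 0.4, 0.4, 0, 0, 0, 0, 0.4, 2, 0, 0, 0, 0, 0.4, 3.5, 0, 0, 0, 0, 0.4, 5, 0, 0, 0, -1.5, 0.4, 5, 0, 0, 0, -3, 0.4, 5, 0, 0, 0, -4.1, 0.4, 5, 0, 0, 0, -4.1, 0.4, 5, 0, 0, 0, -4.1, 0.4, 4, 0, 0, 0, -4.1, 0.4, 2.7, 0, 0, 0, -4.1, 0.4, 2.7, 0, 0, 0]}}

```text
clock: 14.65
tcp_pos: [0.5565, -0.0817, 0.1184]
orientation: [-0.004, 0.726, 0.687, -0.002]
wrist_force: [-1.4, 0.5, -1.1]
finger_gap: -0.0003
grip_force: 0.0
```

```bash
python3 look.py a4
```

```text
(no output)
```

View pics/a4.png

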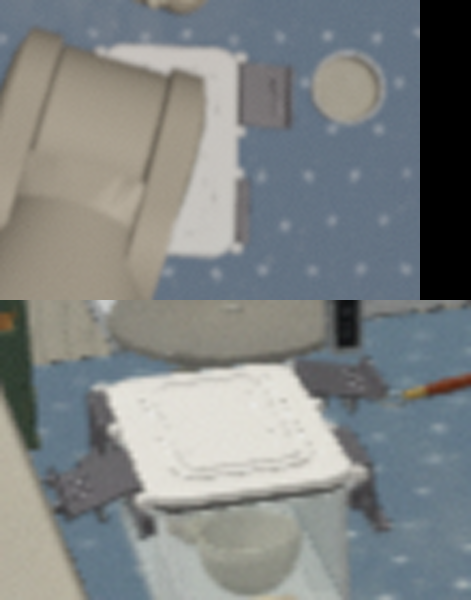

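Run:
```python
from h import *
s=np.load("scene0.npz");th=-.05;c,n=np.cos(th),np.sin(th)
for a in(0,.2,.4,.8):
  for nm,bx,r,o in(("far",.079,.042,.017),("near",.023,.042,.017)):
    y=.0635+r*np.sin(a)+o*np.cos(a);z=.091-r*np.cos(a)+o*np.sin(a)
    u=proj(s,np.array([[.606+c*bx-n*y,-.1725+n*bx+c*y,z]]))[0];print(a,nm,((u-160)*4.285+[0,300]).round())
```

```text
0 far [392. 532.]
0 near [367. 493.]
0.2 far [405. 524.]
0.2 near [380. 485.]
0.4 far [416. 513.]
0.4 near [391. 475.]
0.8 far [432. 488.]
0.8 near [406. 450.]
```

>>> {"fn": "apply_moves", "kwargs": {"moves": [0, 0, -0.3, 0, 0, 0, 0, 0, -0.64, 0, 0, 0, 0, 0.2, -0.88, 0, 0, 0, 0, 0.46, -1.12, 0, 0, 0, 0, 0.52, -1.28, 0, 0, 0, 0, 0.54, -1.42, 0, 0, 0, 0, 0.54, -1.56, 0, 0, 0, 0, 0.5, -1.72, 0, 0, 0, 0, 0.46, -1.88, 0, 0, 0, 0, 0.4, -1.98, 0, 0, 0, 0, 0.34, -2.08, 0, 0, 0, 0, 0.34, -2.08, 0, 0, 0]}}

```text
clock: 15.75
tcp_pos: [0.5604, -0.0749, 0.0713]
orientation: [-0.0, 0.726, 0.687, -0.0]
wrist_force: [0.4, 0.4, 0.6]
finger_gap: -0.0
grip_force: 0.3
```

>>> {"fn": "apply_moves", "kwargs": {"moves": [0, -0.04, -0.06, 0, 0, 0, 0, -0.08, -0.12, 0, 0, 0, 0, -0.08, -0.12, 0, 0, 0, 0, -0.08, -0.12, 0, 0, 0]}}

```text
clock: 16.08
tcp_pos: [0.5606, -0.0767, 0.0688]
orientation: [0.0, 0.726, 0.687, -0.0]
wrist_force: [0.2, 1.1, 0.9]
finger_gap: 0.0002
grip_force: 0.3
```

>>> {"fn": "apply_moves", "kwargs": {"moves": [0, -0.02, -0.06, 0, 0, 0, 0, -0.04, -0.1, 0, 0, 0, 0, -0.04, -0.1, 0, 0, 0, 0, -0.04, -0.1, 0, 0, 0]}}

```text
clock: 16.42
tcp_pos: [0.5608, -0.0774, 0.0664]
orientation: [0.0, 0.726, 0.687, 0.0]
wrist_force: [0.5, 3.0, 2.8]
finger_gap: -0.0003
grip_force: 1.6
```

>>> {"fn": "apply_moves", "kwargs": {"moves": [0, 0, -0.05, 0, 0, 0, 0, -0.02, -0.1, 0, 0, 0, 0, -0.02, -0.1, 0, 0, 0, 0, -0.02, -0.1, 0, 0, 0]}}

```text
clock: 16.75
tcp_pos: [0.5609, -0.078, 0.0638]
orientation: [0.0, 0.726, 0.687, 0.0]
wrist_force: [1.5, 3.8, 3.2]
finger_gap: -0.0001
grip_force: 2.1
```

>>> {"fn": "apply_moves", "kwargs": {"moves": [0, 0, -0.05, 0, 0, 0, 0, -0.02, -0.1, 0, 0, 0, 0, -0.02, -0.1, 0, 0, 0, 0, -0.02, -0.1, 0, 0, 0]}}

```text
clock: 17.08
tcp_pos: [0.5608, -0.0788, 0.0612]
orientation: [0.0, 0.726, 0.687, 0.0]
wrist_force: [1.6, 2.5, 2.7]
finger_gap: -0.0001
grip_force: 1.9
```

>>> {"fn": "apply_moves", "kwargs": {"moves": [0, 0, -0.05, 0, 0, 0, 0, -0.02, -0.1, 0, 0, 0, 0, -0.02, -0.1, 0, 0, 0, 0, -0.02, -0.1, 0, 0, 0]}}

```text
clock: 17.42
tcp_pos: [0.561, -0.0804, 0.0593]
orientation: [0.001, 0.727, 0.687, -0.001]
wrist_force: [-0.3, -0.8, 4.9]
finger_gap: -0.0001
grip_force: 2.8
```

Past the catch; press in to the stop (expected y ≈ -0.085).

>>> {"fn": "apply_moves", "kwargs": {"moves": [0, -0.05, -0.02, 0, 0, 0, 0, -0.1, -0.04, 0, 0, 0, 0, -0.14, -0.05, 0, 0, 0, 0, -0.14, -0.05, 0, 0, 0]}}

```text
clock: 17.75
tcp_pos: [0.5607, -0.0835, 0.0576]
orientation: [0.001, 0.726, 0.687, -0.0]
wrist_force: [1.5, -0.4, 3.7]
finger_gap: 0.0001
grip_force: 2.0
```

>>> {"fn": "apply_moves", "kwargs": {"moves": [0, -0.05, -0.02, 0, 0, 0, 0, -0.1, -0.03, 0, 0, 0, 0, -0.1, -0.03, 0, 0, 0, 0, -0.1, -0.03, 0, 0, 0]}}

```text
clock: 18.08
tcp_pos: [0.5607, -0.0842, 0.0573]
orientation: [-0.0, 0.726, 0.688, 0.001]
wrist_force: [0.1, 3.8, 8.9]
finger_gap: 0.0
grip_force: 3.8
```

>>> {"fn": "apply_moves", "kwargs": {"moves": [0, -0.04, 0, 0, 0, 0, 0, -0.08, 0, 0, 0, 0, 0, -0.08, 0, 0, 0, 0, 0, -0.08, 0, 0, 0, 0]}}

```text
clock: 18.42
tcp_pos: [0.5606, -0.0845, 0.0574]
orientation: [-0.001, 0.726, 0.688, 0.002]
wrist_force: [-0.3, 8.9, 10.2]
finger_gap: -0.0
grip_force: 3.9
```

>>> {"fn": "apply_moves", "kwargs": {"moves": [0, 0.1, 0.05, 0, 0, 0, 0, 0.4, 0.4, 0, 0, 0, 0, 0.4, 2, 0, 0, 0, 0, 0.4, 3.5, 0, 0, 0, 0, 0.4, 5, 0, 0, 0, 0, 0.4, 6, 0, 0, 0, 1, -1, 6, 0, 0, 0, 2, -3, 6, 0, 0, 0, 3.7, -5, 6, 0, 0, 0, 3.7, -7.15, 6, 0, 0, 0, 3.7, -7.15, 6, 0, 0, 0, 3.7, -7.15, 6, 0, 0, 0, 3.7, -7.15, 5, 0, 0, 0, 3.7, -7.15, 4, 0, 0, 0, 3.7, -7.15, 2.8, 0, 0, 0, 3.7, -7.15, 2.8, 0, 0, 0, 3.7, -7.15, 2.8, 0, 0, 0]}}

```text
clock: 19.83
tcp_pos: [0.6511, -0.2647, 0.1246]
orientation: [-0.003, 0.726, 0.687, -0.001]
wrist_force: [-0.0, 0.3, -0.1]
finger_gap: -0.0001
grip_force: 0.0
```

>>> {"fn": "apply_moves", "kwargs": {"moves": [0, 0, -0.3, 0, 0, 0, 0, 0, -0.64, 0, 0, 0, 0, -0.18, -0.9, 0, 0, 0, 0, -0.42, -1.14, 0, 0, 0, 0, -0.5, -1.3, 0, 0, 0, 0, -0.53, -1.45, 0, 0, 0, 0, -0.53, -1.6, 0, 0, 0, 0, -0.48, -1.75, 0, 0, 0, 0, -0.44, -1.9, 0, 0, 0, 0, -0.38, -2.0, 0, 0, 0, 0, -0.32, -2.1, 0, 0, 0, 0, -0.32, -2.1, 0, 0, 0]}}

```text
clock: 20.83
tcp_pos: [0.6531, -0.2735, 0.0739]
orientation: [-0.0, 0.726, 0.688, -0.0]
wrist_force: [1.4, -1.4, 0.3]
finger_gap: 0.0002
grip_force: 0.1
```

>>> {"fn": "apply_moves", "kwargs": {"moves": [0, 0.04, -0.06, 0, 0, 0, 0, 0.08, -0.12, 0, 0, 0, 0, 0.08, -0.12, 0, 0, 0, 0, 0.08, -0.12, 0, 0, 0]}}

```text
clock: 21.17
tcp_pos: [0.6531, -0.2719, 0.0712]
orientation: [-0.0, 0.726, 0.687, -0.0]
wrist_force: [0.8, -0.4, 0.0]
finger_gap: -0.0003
grip_force: 0.2
```

>>> {"fn": "apply_moves", "kwargs": {"moves": [0, 0.03, -0.05, 0, 0, 0, 0, 0.05, -0.1, 0, 0, 0, 0, 0.05, -0.1, 0, 0, 0, 0, 0.05, -0.1, 0, 0, 0]}}

```text
clock: 21.5
tcp_pos: [0.6531, -0.2705, 0.0688]
orientation: [-0.0, 0.726, 0.687, 0.0]
wrist_force: [0.6, -0.1, -0.2]
finger_gap: -0.0001
grip_force: 0.5
```

>>> {"fn": "apply_moves", "kwargs": {"moves": [0, 0.03, -0.05, 0, 0, 0, 0, 0.05, -0.1, 0, 0, 0, 0, 0.05, -0.1, 0, 0, 0, 0, 0.05, -0.1, 0, 0, 0]}}

```text
clock: 21.83
tcp_pos: [0.6534, -0.2694, 0.0669]
orientation: [0.0, 0.726, 0.687, 0.0]
wrist_force: [-0.2, -0.1, 6.2]
finger_gap: 0.0003
grip_force: 2.4
```

>>> {"fn": "apply_moves", "kwargs": {"moves": [0, 0.01, -0.05, 0, 0, 0, 0, 0.03, -0.1, 0, 0, 0, 0, 0.03, -0.1, 0, 0, 0, 0, 0.03, -0.1, 0, 0, 0]}}

```text
clock: 22.17
tcp_pos: [0.6535, -0.2689, 0.0652]
orientation: [0.001, 0.726, 0.687, 0.0]
wrist_force: [-1.8, 0.8, 7.7]
finger_gap: 0.0003
grip_force: 4.7
```

>>> {"fn": "apply_moves", "kwargs": {"moves": [0, 0.01, -0.05, 0, 0, 0, 0, 0.03, -0.1, 0, 0, 0, 0, 0.03, -0.1, 0, 0, 0, 0, 0.03, -0.1, 0, 0, 0]}}

```text
clock: 22.5
tcp_pos: [0.6536, -0.2684, 0.0635]
orientation: [0.001, 0.726, 0.687, 0.0]
wrist_force: [-3.2, 0.5, 11.5]
finger_gap: 0.0001
grip_force: 6.4
```

>>> {"fn": "apply_moves", "kwargs": {"moves": [0, 0.05, -0.02, 0, 0, 0, 0, 0.1, -0.03, 0, 0, 0, 0, 0.1, -0.03, 0, 0, 0, 0, 0.1, -0.03, 0, 0, 0]}}

```text
clock: 22.83
tcp_pos: [0.6537, -0.2677, 0.0632]
orientation: [0.003, 0.727, 0.687, -0.001]
wrist_force: [-3.2, -2.7, 11.7]
finger_gap: -0.0001
grip_force: 6.7
```

>>> {"fn": "apply_moves", "kwargs": {"moves": [0, 0.05, -0.02, 0, 0, 0, 0, 0.08, -0.05, 0, 0, 0, 0, 0.08, -0.05, 0, 0, 0, 0, 0.08, -0.05, 0, 0, 0]}}

```text
clock: 23.17
tcp_pos: [0.6538, -0.2665, 0.0618]
orientation: [0.003, 0.727, 0.687, -0.001]
wrist_force: [-3.3, -6.8, 10.1]
finger_gap: -0.0001
grip_force: 5.7
```

>>> {"fn": "apply_moves", "kwargs": {"moves": [0, 0.02, -0.04, 0, 0, 0, 0, 0.04, -0.08, 0, 0, 0, 0, 0.04, -0.08, 0, 0, 0, 0, 0.04, -0.08, 0, 0, 0]}}

```text
clock: 23.5
tcp_pos: [0.654, -0.2648, 0.0597]
orientation: [0.003, 0.727, 0.687, -0.001]
wrist_force: [-2.1, -3.3, 10.9]
finger_gap: -0.0002
grip_force: 6.1
```

>>> {"fn": "apply_moves", "kwargs": {"moves": [0, 0.02, -0.04, 0, 0, 0, 0, 0.04, -0.06, 0, 0, 0, 0, 0.04, -0.06, 0, 0, 0, 0, 0.04, -0.06, 0, 0, 0]}}

```text
clock: 23.83
tcp_pos: [0.6541, -0.2624, 0.058]
orientation: [0.002, 0.726, 0.687, 0.0]
wrist_force: [-1.4, -1.0, 9.5]
finger_gap: -0.0001
grip_force: 5.7
```

>>> {"fn": "apply_moves", "kwargs": {"moves": [0, 0.05, 0, 0, 0, 0, 0, 0.1, 0, 0, 0, 0, 0, 0.1, 0, 0, 0, 0, 0, 0.1, 0, 0, 0, 0]}}

```text
clock: 24.17
tcp_pos: [0.6542, -0.2608, 0.0576]
orientation: [0.002, 0.727, 0.687, -0.0]
wrist_force: [-1.6, -3.4, 8.2]
finger_gap: 0.0001
grip_force: 3.3
```

>>> {"fn": "apply_moves", "kwargs": {"moves": [0, 0.04, 0, 0, 0, 0, 0, 0.06, 0, 0, 0, 0, 0, 0.06, 0, 0, 0, 0, 0, 0.06, 0, 0, 0, 0]}}

```text
clock: 24.5
tcp_pos: [0.6542, -0.2606, 0.0577]
orientation: [0.003, 0.727, 0.687, -0.001]
wrist_force: [-0.5, -6.8, 6.7]
finger_gap: -0.0002
grip_force: 3.2
```

>>> {"fn": "apply_moves", "kwargs": {"moves": [0, -0.1, 0.05, 0, 0, 0, 0, -0.4, 0.4, 0, 0, 0, 0, -0.4, 2, 0, 0, 0, 0, -0.4, 3.5, 0, 0, 0, 0, -0.4, 5, 0, 0, 0, 0, -0.4, 7, 0, 0, 0, 0, -0.4, 9, 0, 0, 0, -3, -1, 11, 0, 0, 0, -6, -2, 12, 0, 0, 0, -7, -3, 12, 0, 0, 0, -8, -5, 12, 0, 0, 0, -8, -5, 12, 0, 0, 0, -8, -5, 12, 0, 0, 0]}}

```text
clock: 25.58
tcp_pos: [0.4565, -0.3784, 0.3551]
orientation: [-0.0, 0.726, 0.688, 0.0]
wrist_force: [1.0, -0.4, -1.3]
finger_gap: 0.0001
grip_force: 0.0
```

```bash
python3 look.py a5
```

```text
(no output)
```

View pics/a5.png

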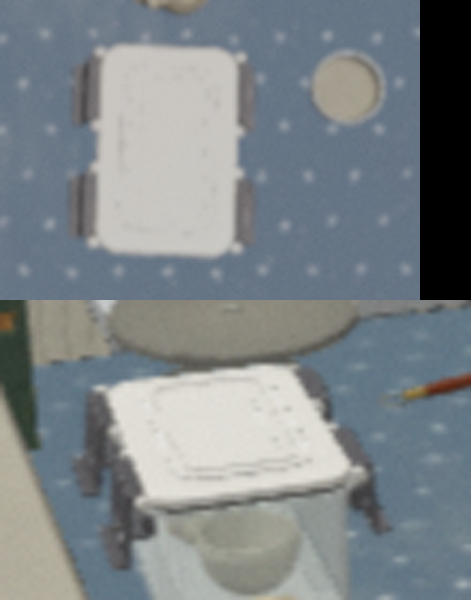

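Run:
```python
from h import *
t=np.load("top0.npz");th=-.055;c,n=np.cos(th),np.sin(th)
for a in(0,.1,.3,.8):
  o=[]
  for bx in(.051,-.051):
   for sg in(1,-1):
    y=sg*(.0635+.043*np.sin(a)+.017*np.cos(a));z=.091-.04*np.cos(a)+.017*np.sin(a)
    o.append(((proj(t,np.array([[.606+c*bx-n*y,-.1725+n*bx+c*y,z]]))[0][0]-235)*3).round())
  print(a,o)
```

```text
0 [np.float64(77.0), np.float64(253.0), np.float64(71.0), np.float64(249.0)]
0.1 [np.float64(72.0), np.float64(258.0), np.float64(67.0), np.float64(254.0)]
0.3 [np.float64(64.0), np.float64(267.0), np.float64(58.0), np.float64(263.0)]
0.8 [np.float64(49.0), np.float64(286.0), np.float64(43.0), np.float64(283.0)]
```

All four match shut (0–0.1 rad).

```bash
python3 -c "
from workcell import job;print(job.hand_in())"
```

```text
the job is handed in; nothing more can be done
None
```

All four lid clips are snapped shut, in the order near right, far left, near left, far right; the final pictures show all four at 0–0.1 rad with no visible shift of the box, the arm touched nothing else, and the job is handed in.

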